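Pry the cover off the nut tote and tip the nuts into the pick-out corner

ROBOT

A 7-joint arm with a two-finger parallel gripper is mounted at the origin on a cart in front of the work surface, level with it; the furniture and walls round the work are solid. World frame = base frame: x ahead of the robot, y to its left, z up, the work surface at z = 0. Lengths are in m, angles in rad, forces in N, time in s.
With the tool pointing down it reaches from about 0.425 to 0.925 m from the base axis. Payload 6.8 kg.
Tool frame: the origin (TCP) lies on the front face of the gripper's body, between the roots of the fingers; the fingertips stand 73 mm ahead of it and the grasp point (between the pads) lies 54 mm ahead of it (env.nose_length is the distance from the TCP to the fingertips, in m); z points along the fingers, y is the direction in which the jaws open and shut (so a half turn about z gives the same grasp; the last joint's range is limited). The gripper opens to 85 mm and grips with 20 to 120 N. Pads are 22 mm wide; open, the fingers measure 114 mm over their backs; the gripper's body (76 mm by 85 mm) begins 54 mm behind the grasp point. The pads swing forward as they close: fully open they stand 13 mm farther back than shut.
Start: joints at [-1.446, 0.477, 0.022, 1.555, -0.011, 1.109, -0.083], TCP at [0.156, 0.657, 0.304] pointing down, gripper open.
Joint ranges: [-2.96, 2.96], [-0.34, 2.1], [-1.41, 1.46], [0.24, 2.44], [-1.37, 4.51], [0.17, 1.92], [-2.96, 2.96]. Speed limits (rad/s): [2.39, 2.39, 3.14, 3.14, 3.14, 3.14, 3.14].

INTERFACE

Orientations are given as a unit quaternion [w, x, y, z].
In Python, from cell import env, kin, camera, calibration, job gives the robot as it stands. The module is installed in compiled form; this text tells all that it offers. Calls block until the motion is done:
- env.reach(position, orientation): joint-space move of the TCP to a pose.
- env.movel(position, velocity=0.15, rot=None, stop_force=None): straight line of the TCP; rot=None keeps the orientation; velocity is the mean speed in m/s. With stop_force (N) it stops when the force on the tool has changed by that much, and returns True; else False.
- env.goto_joints(angles): joint-space move.
- env.grip(opening, f_grip=None): finger opening in m; f_grip is the grip in N (None keeps the last); returns when the fingers have stopped.
- env.dwell(seconds).
- kin.inverse_kinematics(position, orientation): joint angles nearest the present ones, or None.
- env.get_state(): the state.
- camera(name): name is "scene" or "top"; returns (picture, depth): 480x640x3 uint8, blue, green, red; 480x640 float32, m along the optical axis (not along the pixel's ray), 0 where there is no reading.
- calibration(name): a dict with "fx", "fy", "cx", "cy" (pixels), "rvec" (rotation vector, rad) and "tvec" (3), from world to camera coordinates, as OpenCV has them. Camera axes: x right, y down, z forward; pixel columns grow to the right and rows downward; lengths in m; the calibration is good to about 2 mm. A picture is of the moment at which its call begins. calibration takes no time and is no camera call.
A pose or a line that the arm cannot do raises env.PlanningError and nothing moves.
- job.job_done(): hands the job in, once; it reports no verdict.
The state is a dict: "time": time; "qpos": joint angles; "joint_velocities": joint speeds; "joint_torque": joint torques, N m; "tcp_pos": TCP position; "orientation": TCP orientation; "force": force on the tool from outside, world axes, zero at the start; "torque": the same for the moment, N m; "opening": finger opening in m.
Only numpy, scipy, OpenCV 4.12 (cv2) and the standard library are available. Lean on these libraries where they do the work, as an engineer would, in place of code of your own. Each camera call takes 0.05 s, during which the arm holds its last target.

TASK

Take the flat scraper, pry the tote's clear cover open with its blade through the slot above the cut-down wall, swing the cover wide open, and lay the scraper flat on the bench, clear of the tote. Then grip the tote by its lug and tilt it well over until all four castle nuts have slid together into the corner at the left end (as you face it) of the cut-down wall, none spilled, with the cover still open. Finish while holding the tote still and tilted like that: one corner of it may rest on the bench, but nothing else may carry it; do not shift the other things on the bench.

Things in the scene. Friction and masses are not known exactly. Their poses are not given: they have to be found in the camera images.
- tote: Small loose blue plastic parts tote, about 0.42 kg. Origin: centre of its underside; x points from the cut-down wall to the hinge wall, y to the left wall, z up. Outside x -64 to +64, y -80 to +79, walls 46 mm high; inside x -60 to +60, y -70 to +75 mm, floor 5 mm up. The -x wall is only 31 mm high from y = -30 to +79 (pick-out lip). Inside it is smooth.
- tote_lug (a point): Middle of the ribbed gripping lug on the tote's right (-y) wall, 60 mm above the underside; axes as the tote's. The lug is a plate 10 mm thick (along y) and 56 mm long (along x), rising from the 46 mm rim to 78 mm; below it the wall goes on 10 mm thick. Both its faces are free above the cover, and inside too once the cover is open.
- tote_slot (a point): Middle of the slot between the cut-down wall and the shut cover, where the blade goes in along the tote's +x; axes as the tote's. The slot is 15 mm high (31 to 46 mm above the underside, this point at 38.5) and runs 40 mm to -y and 65 mm to +y of this point.
- tote_corner (a point): Inner corner where the nuts gather: on the inner floor where the cut-down wall (-x) meets the left wall (+y). The outer bottom corner lies 4 mm farther out both ways and 5 mm lower. Tilted straight at this corner, nuts start to slide at 10 to 14 degrees, and those along a wall slide on into the corner above some 25.
- cover (a joint): Angle of the clear, grey-framed cover, rad: 0 shut and level, 1.57 upright, 1.95 wide open at its stop, leaning back. The hinge is stiff (0.09 N m): it stays where left. 3 mm thick, 70 g, no handle; 128 mm from hinge to free edge, which stands 2 mm beyond the cut-down wall; covers y = -68 to +79; shut, its underside is 46 mm above the tote's.
- cover_hinge (a point): Middle of the cover's hinge line, which runs along the tote's y on top of its +x wall, at x = +62 mm, 47.5 mm above the underside; axes as the tote's. Standing open, the cover reaches up to 175 mm above the bench: carry the gripper over it or round it.
- scraper_grip (a point): Place to grip the flat scraper, 0.10 kg, on its wooden handle near the balance point; x points along the scraper to the blade's tip, z up. The handle is 20 mm wide (y), 18 mm high and 100 mm long (75 mm behind this point to 25 mm ahead). This point is half-way up, 9 mm above its underside.
- scraper_tip (a point): Middle of the scraper's blade edge, 100 mm ahead of scraper_grip along its x, at the same height. The steel blade is 24 mm wide and 2.5 mm thick; with the handle lying on the bench it is level, 8 mm above the bench.
- nut_0_mid (a point): Centre of a castle nut in the tote: bright steel, 25 mm across, 18 mm high, 32 g.
- nut_1_mid (a point): Centre of another such castle nut.
- nut_2_mid (a point): Centre of another such castle nut.
- nut_3_mid (a point): Centre of another such castle nut.
- ball_joint_f: Black forged ball joint, 126x113x151 mm, on the bench towards the back right; bystander. Origin on the bench under its middle.
- plug_gauge: Plug gauge, a rod with a red ring, 135 mm long, 16 mm thick, lying on the bench beyond the scraper; bystander. Origin under its middle.
- tape_roll: Roll of brown tape, 89 mm across, 19 mm high, lying on the left; bystander. Origin under its middle.

How it is judged:
By the outcome, as a careful person would: the job done as asked, in the order asked, and still so for the second after the job is handed in, while the arm keeps its last pose, push and grip.
It also fails if it takes over 69 s, if anything falls off the work surface, if the arm or the gripper's body presses on something with over 40 N, if the wrist force passes 120 N, or if a joint passes its speed limit or range.

## Working session

There is one attempt and no reset: what is moved stays moved. The work goes in short steps, each a Python script; the robot and the scene stay as the last script left them, time stands still between calls to the robot, and variables do not carry over. Pictures are saved under pics/ and viewed, and the job is handed in when it is done.

```bash
mkdir -p pics; ls
python3 - <<'E'
from cell import env,kin,camera,calibration,job
import cv2,numpy as np
for n in ("scene","top"):
    im,d=camera(n); cv2.imwrite(f"pics/{n}0.png",im); np.save(f"pics/{n}0.npy",d)
    c=calibration(n); print(n,c)
    R,_=cv2.Rodrigues(np.array(c["rvec"])); print(-R.T@np.array(c["tvec"]).ravel())
s=env.get_state(); print(s)
E
```

```text
pics
scene {'fx': 528.2277183559582, 'fy': 528.2277183559582, 'cx': 318.7313427400413, 'cy': 233.60944521366883, 'rvec': array([ 2.1889073 , -1.2478764 ,  0.46473986]), 'tvec': array([-0.31579389,  0.40256198,  1.3444186 ])}
[-0.31441854 -0.52205225  1.30301409]
top {'fx': 598.1411863887902, 'fy': 598.1411863887902, 'cx': 316.00188694678764, 'cy': 248.040493652252, 'rvec': array([ 2.1763702 , -2.17880435,  0.10419399]), 'tvec': array([-0.03827748,  0.55686081,  1.47564865])}
[ 0.42127482 -0.03103041  1.52008642]
{'time': 0.1, 'qpos': array([-1.4460947 ,  0.47771899,  0.0223551 ,  1.55632599, -0.01146175,
        1.1092858 , -0.08309562]), 'joint_velocities': array([ 0.00027376, -0.00289846, -0.00119761, -0.00226135,  0.0001293 ,
       -0.00062737, -0.00267315]), 'joint_torque': array([ 4.04892067e-03, -5.97765970e+01,  1.61349837e+00, -2.81953257e+01,
        1.28374199e-02,  5.04495096e-03,  1.25832946e-05]), 'tcp_pos': array([0.15565005, 0.65639913, 0.30303328]), 'orientation': array([-1.53811803e-05,  1.16122857e-01,  9.93234531e-01, -8.04797820e-04]), 'force': array([-0.04190126,  0.43054716,  0.24022115]), 'torque': array([ 0.02957197,  0.03187402, -0.00632494]), 'opening': 0.08545756805612532}
```

View pics/scene0.png

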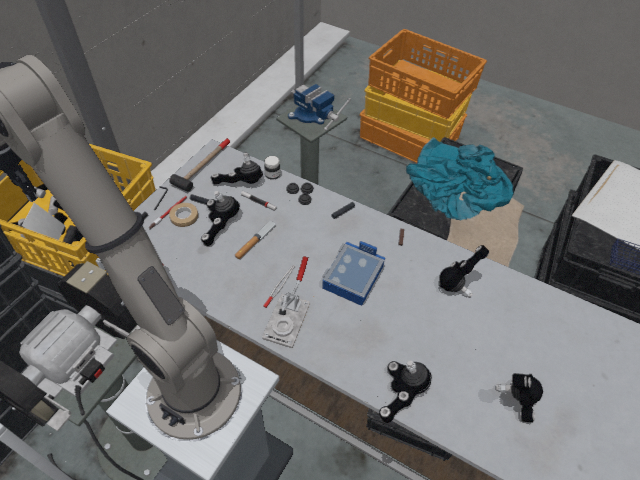

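View pics/top0.png

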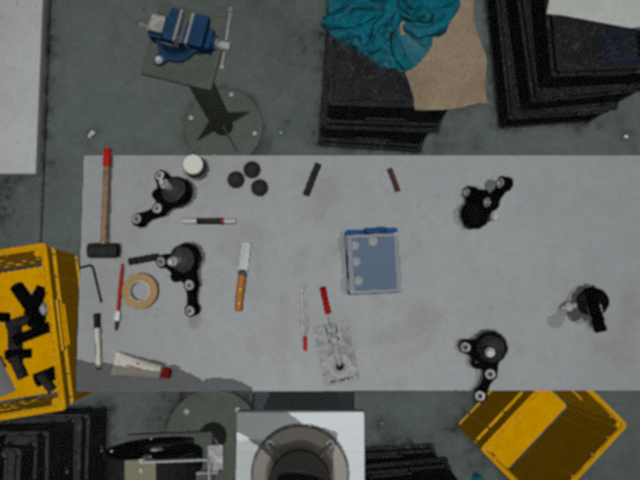

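Run:
```python
import cv2
t=cv2.imread("pics/top0.png"); s=cv2.imread("pics/scene0.png")
cv2.imwrite("pics/topc.png",cv2.resize(t[200:330,220:420],None,fx=4,fy=4,interpolation=cv2.INTER_CUBIC))
cv2.imwrite("pics/scenec.png",cv2.resize(s[200:320,225:400],None,fx=4,fy=4,interpolation=cv2.INTER_CUBIC))
```

```text
(no output)
```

View pics/topc.png

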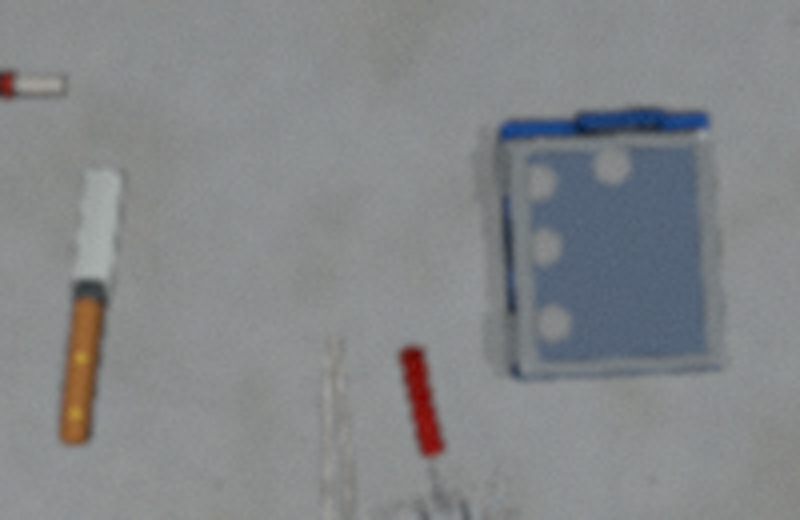

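View pics/scenec.png

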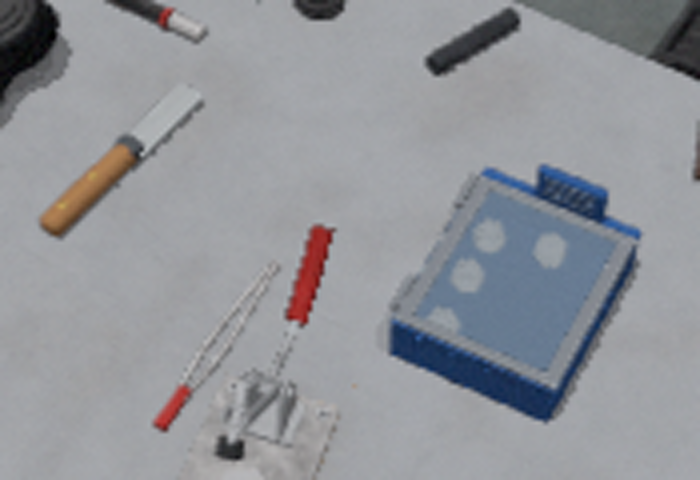

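```bash
cat > h.py <<'E'
import numpy as np,cv2
from cell import env,kin,camera,calibration,job
from scipy.spatial.transform import Rotation as Ro
def cam(n):
    c=calibration(n);R,_=cv2.Rodrigues(np.array(c["rvec"]));t=np.array(c["tvec"]).ravel()
    return c,R,t
def cloud(n,d):
    c,R,t=cam(n);v,u=np.mgrid[:480,:640]
    p=np.stack([(u-c["cx"])/c["fx"]*d,(v-c["cy"])/c["fy"]*d,d],-1)
    return (p-t)@R
def ray(n,uv):
    c,R,t=cam(n);uv=np.atleast_2d(uv).astype(float)
    r=np.stack([(uv[:,0]-c["cx"])/c["fx"],(uv[:,1]-c["cy"])/c["fy"],np.ones(len(uv))],-1)@R
    return -R.T@t,r
def onplane(n,uv,z):
    o,r=ray(n,uv);return o+r*((z-o[2])/r[:,2])[:,None]
def tri(uva,uvb):
    o1,r1=ray("scene",uva);o2,r2=ray("top",uvb);out=[]
    for a,b in zip(r1,r2):
        A=np.stack([a,-b],1);s=np.linalg.lstsq(A,o2-o1,rcond=None)[0]
        p,q=o1+a*s[0],o2+b*s[1];out.append(np.r_[(p+q)/2,np.linalg.norm(p-q)])
    return np.array(out)
def proj(n,P):
    c,R,t=cam(n);p=np.atleast_2d(P)@R.T+t
    return np.stack([p[:,0]/p[:,2]*c["fx"]+c["cx"],p[:,1]/p[:,2]*c["fy"]+c["cy"]],-1)
E
python3 - <<'E'
from h import *
np.set_printoptions(precision=4,suppress=True)
for n in("scene","top"):
    im=cv2.imread(f"pics/{n}0.png");d=np.load(f"pics/{n}0.npy");P=cloud(n,d)
    hsv=cv2.cvtColor(im,cv2.COLOR_BGR2HSV)
    roi=(P[...,0]>.4)&(P[...,0]<.95)&(P[...,1]>-.3)&(P[...,1]<.3)&(d>0)
    b=roi&(abs(P[...,2])<.1)
    print(n,"bench z",np.median(P[b][:,2]))
    org=cv2.inRange(hsv,(5,120,80),(22,255,255))>0
    org&=roi
    nn,l,st,ce=cv2.connectedComponentsWithStats(org.astype(np.uint8))
    for i in range(1,nn):
        if st[i,4]>40:
            uv=np.argwhere(l==i)[:,::-1]; r=cv2.minAreaRect(uv.astype(np.float32)); print("orange",st[i],ce[i],cv2.boxPoints(r).tolist(),"z",np.percentile(P[l==i][:,2],[10,50,90]),P[l==i].mean(0))
    bl=(cv2.inRange(hsv,(100,120,50),(125,255,255))>0)&roi
    nn,l,st,ce=cv2.connectedComponentsWithStats(bl.astype(np.uint8))
    for i in range(1,nn):
        if st[i,4]>20: print("blue",st[i],ce[i],P[l==i].min(0),P[l==i].max(0))
    # height map picture
    h=np.clip((P[...,2]*1000+10)*2.5,0,255).astype(np.uint8)
    h[d==0]=255
    cr=(slice(200,330),slice(220,420)) if n=="top" else (slice(200,320),slice(225,400))
    cv2.imwrite(f"pics/h_{n}.png",cv2.resize(cv2.applyColorMap(h[cr],cv2.COLORMAP_JET),None,fx=4,fy=4,interpolation=cv2.INTER_NEAREST))
E
```

```text
scene bench z 0.00045994564824432434
orange [236 237  23  21 140] [246.9714 246.7286] [[235.61834716796875, 253.594482421875], [254.708251953125, 235.62750244140625], [258.466064453125, 239.62017822265625], [239.37615966796875, 257.587158203125]] z [0.0098 0.0151 0.0201] [0.4417 0.1472 0.0153]
blue [346 242  39  18 133] [366.9323 248.5639] [ 0.5852 -0.2403  0.0379] [ 0.601  -0.1168  0.0838]
blue [323 265  60  40 397] [346.6524 291.2393] [ 0.4358 -0.2481 -0.0019] [ 0.596  -0.1223  0.0489]
top bench z 8.706782117863412e-05
orange [236 275   9  36 216] [239.8426 292.1944] [[234.43075561523438, 309.5538330078125], [238.81536865234375, 274.4769287109375], [245.09228515625, 275.26153564453125], [240.70767211914062, 310.33843994140625]] z [0.0123 0.017  0.0211] [0.4467 0.152  0.0168]
blue [345 228  52   7 166] [370.7289 230.6205] [ 0.5889 -0.2367  0.021 ] [ 0.6028 -0.1121  0.0828]
```

View pics/h_top.png

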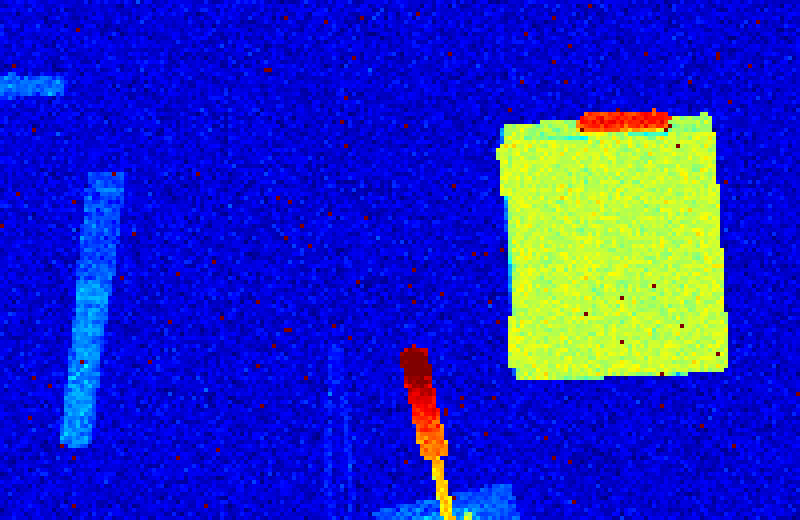

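View pics/h_scene.png

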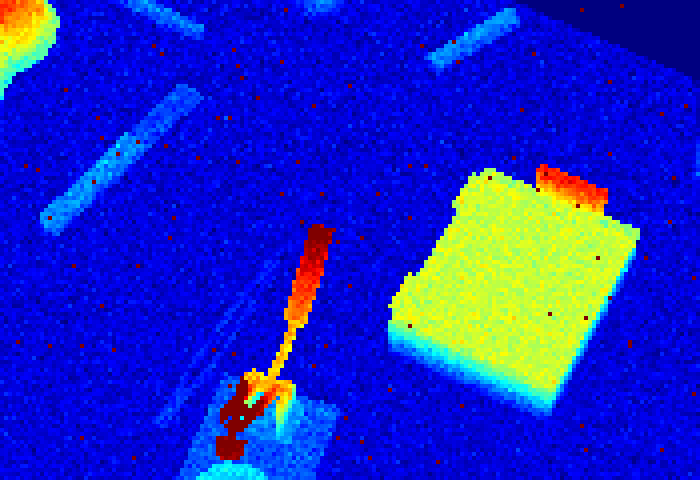

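Run:
```python
from h import *
np.set_printoptions(precision=4,suppress=True)
for n in("top","scene"):
    im=cv2.imread(f"pics/{n}0.png");d=np.load(f"pics/{n}0.npy");P=cloud(n,d);Z=P[...,2]
    roi=(P[...,0]>.42)&(P[...,0]<.63)&(P[...,1]>-.28)&(P[...,1]<-.08)&(d>0)
    m=roi&(Z>.040)&(Z<.06)
    Q=P[m];print(n,"cover z",np.median(Q[:,2]))
    # cast mask pixels on plane z=.049 for clean outline
    uv=np.argwhere(m)[:,::-1];X=onplane(n,uv,np.median(Q[:,2]))[:,:2]
    r=cv2.minAreaRect((X*1000).astype(np.float32));print(r)
    # far/near/right edges by row/column extremes in rotated frame
    for ang in [np.radians(2.5)]:
        pass
    # lug
    g=roi&(Z>.065)&(Z<.095);print("lug",P[g].mean(0),np.percentile(P[g],[2,98],axis=0),g.sum())
    uv=np.argwhere(g)[:,::-1]; X=onplane(n,uv,.078)[:,:2]*1000;print(cv2.minAreaRect(X.astype(np.float32)))
    # scraper
    s=(P[...,0]>.36)&(P[...,0]<.6)&(P[...,1]>.1)&(P[...,1]<.21)&(Z>.0045)&(Z<.03)&(d>0)
    nn,l,st,ce=cv2.connectedComponentsWithStats(s.astype(np.uint8))
    i=1+np.argmax(st[1:,4]);S=P[l==i]
    hs=cv2.cvtColor(im,cv2.COLOR_BGR2HSV)
    uv=np.argwhere(l==i)[:,::-1];X=onplane(n,uv,.013)[:,:2]*1000
    print("scraper",st[i],cv2.minAreaRect(X.astype(np.float32)),"n",len(S))
    c=S[:,:2].mean(0);w,V=np.linalg.eigh(np.cov(S[:,:2].T));a=V[:,1]*np.sign(V[0,1]);t=(S[:,:2]-c)@a
    print(c,a,np.degrees(np.arctan2(a[1],a[0])),t.min(),t.max())
    for lo in np.arange(-.1,.1,.02):
        k=(t>lo)&(t<lo+.02);
        if k.sum()>3: print(round(lo,3),k.sum(),np.median(S[k],0))
```

```text
top cover z 0.04807598290825305
((521.6056518554688, -178.42318725585938), (159.9823455810547, 134.95355224609375), 2.8383829593658447)
lug [ 0.5968 -0.1827  0.0749] [[ 0.5917 -0.2092  0.0654]
 [ 0.6019 -0.1576  0.0816]] 103
((596.3386840820312, -183.1723175048828), (11.62605094909668, 56.12934112548828), 3.3467092514038086)
scraper [234 243  17  69 595] ((485.60333251953125, 147.09628295898438), (28.57492446899414, 172.95465087890625), 85.68112182617188) n 595
[0.4873 0.1465] [ 0.9949 -0.1011] -5.8006697911517024 -0.08829125534118026 0.08501743676904167
-0.1 27 [0.4047 0.1557 0.0158]
-0.08 68 [0.4172 0.1536 0.0162]
-0.06 66 [0.4372 0.1514 0.0161]
-0.04 65 [0.4573 0.1491 0.0159]
-0.02 65 [0.4774 0.1466 0.016 ]
0.0 70 [0.4972 0.1447 0.0163]
0.02 73 [0.5156 0.1432 0.0103]
0.04 73 [0.536  0.1413 0.0103]
0.06 68 [0.5573 0.1395 0.0108]
0.08 20 [0.5689 0.1372 0.0096]
scene cover z 0.048497438648723745
((517.5457763671875, -178.47190856933594), (164.6228790283203, 135.05564880371094), 2.8006699085235596)
lug [ 0.5923 -0.1851  0.0737] [[ 0.5859 -0.2113  0.0658]
 [ 0.6007 -0.1577  0.0803]] 88
((587.933349609375, -186.11907958984375), (20.148494720458984, 56.32552719116211), 1.6135106086730957)
scraper [235 221  41  38 341] ((480.0054016113281, 149.4001922607422), (37.28377151489258, 177.33714294433594), 80.81916809082031) n 341
[0.4788 0.1462] [ 0.9965 -0.0837] -4.799343592861366 -0.08638096707294983 0.08966131506552182
-0.1 13 [0.3959 0.1534 0.015 ]
-0.08 38 [0.4087 0.1519 0.0158]
-0.06 45 [0.4285 0.1477 0.0162]
-0.04 40 [0.4502 0.1467 0.0153]
-0.02 43 [0.469  0.1442 0.0144]
0.0 37 [0.4893 0.1434 0.0155]
0.02 29 [0.5097 0.1439 0.0102]
0.04 34 [0.5284 0.1428 0.0093]
0.06 39 [0.55   0.1413 0.0094]
0.08 23 [0.5647 0.139  0.0096]
```

```bash
cat >> h.py <<'E'
ang=np.radians(3.0)
uy=np.array([-np.cos(ang),-np.sin(ang),0]);ux=np.array([-np.sin(ang),np.cos(ang),0]);uz=np.array([0,0,1.])
O=np.array([.5205,-.1800,0])
LUG=np.array([.5955,-.1832,.060])
def T(x,y,z): return O+(x*ux+y*uy+z*uz)/1000
def down(xdir):
    x=np.array(xdir,float);x[2]=0;x/=np.linalg.norm(x);z=np.array([0,0,-1.]);y=np.cross(z,x)
    return np.stack([x,y,z],1)
def q(R):
    v=Ro.from_matrix(R).as_quat();return np.r_[v[3],v[:3]]
A=np.array([np.cos(np.radians(-5.5)),np.sin(np.radians(-5.5)),0])
G=np.array([.4715,.1474,.009])
def tilt(al,az=45):  # rotation leaning top towards (-x*sin.. ,+y) dir
    d=-np.cos(np.radians(az))*ux+np.sin(np.radians(az))*uy
    return Ro.from_rotvec(np.cross(uz,d)*al).as_matrix()
E
python3 - <<'E'
from h import *
np.set_printoptions(precision=2,suppress=True)
ik=lambda p,R:kin.inverse_kinematics(p,q(R))
for s in(1,-1):
    print("grasp",s,ik(G+[0,0,.067],down(s*A)))
    print("ins",s,ik(T(-175,10,105),down(s*ux)),ik(T(-130,10,105),down(s*ux)),ik(T(-5,10,203),down(s*ux)),ik(np.array([.47,-.42,.076]),down(s*ux)))
    R0=down(s*ux);print("lug",ik(LUG+[0,0,.054],R0))
    C=T(-64,79,0)
    for a in(20,30,35,40,45):
        Rt=tilt(np.radians(a));p=C+Rt@(LUG-C);Rn=Rt@R0
        print(a,ik(p-Rn[:,2]*.054+[0,0,.005],Rn),p)
E
```

```text
grasp 1 [-0.85  0.61  0.53  2.16 -0.62  0.52 -1.51]
ins 1 [-0.07  0.83  0.84  1.85 -0.82  0.86  1.24] [-0.15  0.8   0.84  1.91 -0.82  0.82  1.2 ] [-0.39  0.51  0.82  2.   -0.5   0.84  0.76] [ 0.06  0.89  0.84  1.85 -0.89  0.84  1.42]
lug [-0.41  0.84  0.91  1.86 -0.86  0.89  0.98]
20 [-0.07  0.6   0.64  1.94 -0.97  0.86  1.24] [ 0.58 -0.21  0.11]
30 [ 0.04  0.59  0.64  1.97 -1.13  0.98  1.46] [ 0.56 -0.22  0.13]
35 [ 0.1   0.6   0.64  1.98 -1.2   1.06  1.55] [ 0.55 -0.23  0.13]
40 [ 0.16  0.62  0.64  1.99 -1.26  1.15  1.64] [ 0.55 -0.24  0.14]
45 [ 0.22  0.64  0.64  1.99 -1.3   1.24  1.71] [ 0.54 -0.25  0.15]
grasp -1 [-0.53  0.54  0.13  2.14 -0.15  0.46  1.18]
ins -1 [-0.25  1.14  1.26  1.86 -1.21  1.17 -1.62] [-0.33  1.11  1.26  1.92 -1.21  1.15 -1.65] [-0.62  0.79  1.27  2.01 -0.9   1.06 -2.  ] [-0.11  1.2   1.25  1.86 -1.28  1.18 -1.46]
lug [-0.56  1.11  1.26  1.87 -1.19  1.16 -1.93]
20 [-0.32  0.81  1.06  1.96 -1.24  1.13 -1.71] [ 0.58 -0.21  0.11]
30 [-0.21  0.8   1.06  1.99 -1.35  1.27 -1.54] [ 0.56 -0.22  0.13]
35 [-0.03  0.68  0.85  1.99 -1.29  1.19 -1.53] [ 0.55 -0.23  0.13]
40 [ 0.03  0.7   0.85  1.99 -1.34  1.28 -1.45] [ 0.55 -0.24  0.14]
45 [ 0.22  0.64  0.64  1.99 -1.3   1.24 -1.43] [ 0.54 -0.25  0.15]
```

Run:
```python
from h import *
env.grip(.045)
R=down(A)
env.reach(G+[0,0,.18],q(R)); print(env.get_state()["time"])
print(env.movel(G+[0,0,.085],velocity=.2))
print(env.movel(G+[0,0,.067],velocity=.05,stop_force=6), env.get_state()["tcp_pos"])
env.grip(0,90)
s=env.get_state();print(s["time"],s["opening"],s["force"],s["tcp_pos"])
env.movel(G+[0,0,.28],velocity=.25)
s=env.get_state();print(s["time"],s["opening"],s["force"])
for n in("scene","top"):
    im,d=camera(n);cv2.imwrite(f"pics/{n}1.png",im);np.save(f"pics/{n}1.npy",d)
s=cv2.imread("pics/scene1.png");cv2.imwrite("pics/s1c.png",cv2.resize(s[120:320,150:400],None,fx=3,fy=3))
```

```text
2.7583
False
False [0.47141719 0.14728819 0.07586821]
4.25 0.017705677635270062 [-1.71457359 -0.20020908  5.83693989] [0.47166574 0.14742399 0.07653873]
5.25 0.017414303597583825 [ 0.28498772  0.22883557 -1.77875749]
```

View pics/s1c.png

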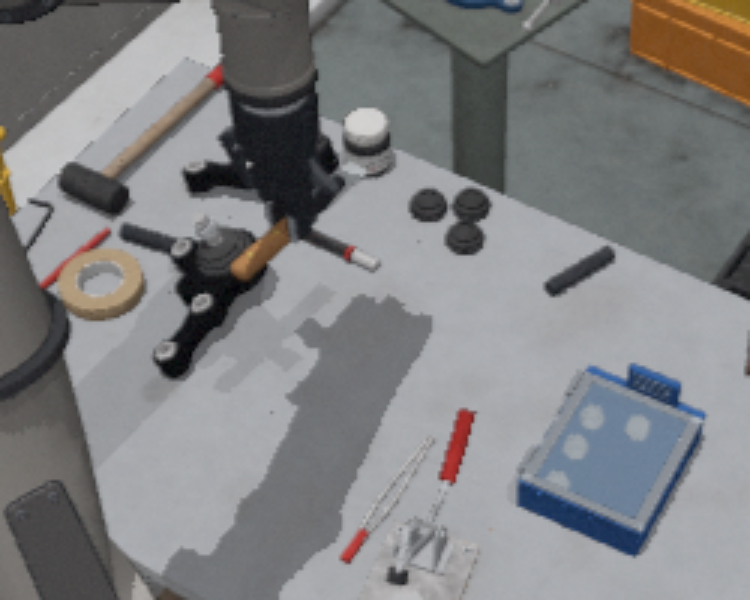

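Scraper is gripped and lifted (handle at about (265,250) in the crop, blade hidden by the gripper); the tote is untouched. Moving to the slot side and re-measuring the blade.

Run:
```python
from h import *
R=down(ux)
env.reach(T(-195,10,290),q(R))
env.movel(T(-195,10,110),velocity=.25)
s=env.get_state();print(s["time"],s["opening"],s["force"],s["tcp_pos"],T(-195,10,110))
for n in("scene","top"):
    im,d=camera(n);cv2.imwrite(f"pics/{n}2.png",im);np.save(f"pics/{n}2.npy",d)
s=cv2.imread("pics/scene2.png");cv2.imwrite("pics/s2c.png",cv2.resize(s[200:350,310:510],None,fx=4,fy=4))
s=cv2.imread("pics/top2.png");cv2.imwrite("pics/t2c.png",cv2.resize(s[200:330,330:530],None,fx=4,fy=4))
```

```text
8.5167 0.017744702947599795 [-0.10059878 -0.83073266 -0.50724075] [ 0.5214687  -0.37592966  0.11135988] [ 0.52071922 -0.37525612  0.11      ]
```

View pics/s2c.png

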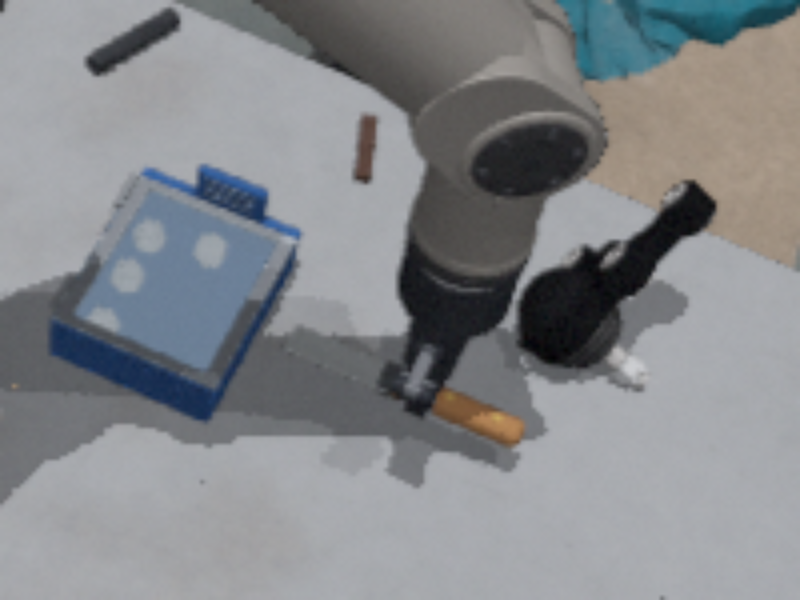

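View pics/t2c.png

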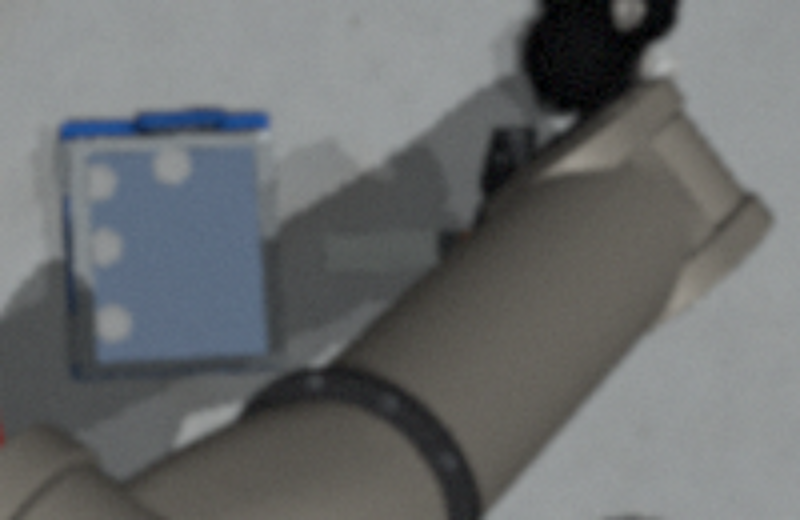

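Run:
```python
from h import *
np.set_printoptions(precision=4,suppress=True)
for n in("top","scene"):
    d=np.load(f"pics/{n}2.npy");P=cloud(n,d)
    L=(P-O)@np.stack([ux,uy,uz],1)*1000
    m=(d>0)&(L[...,0]>-175)&(L[...,0]<-72)&(abs(L[...,1]-10)<40)&(L[...,2]>20)&(L[...,2]<62)
    S=L[m];print(n,m.sum(),S.min(0),S.max(0))
    for lo in range(-175,-70,12):
        k=(S[:,0]>=lo)&(S[:,0]<lo+12)
        if k.sum()>2: print(lo,k.sum(),np.median(S[k],0),np.percentile(S[k][:,1],[3,97]))
    # bystander ball joint clearances
    b=(d>0)&(P[...,0]>.55)&(P[...,1]<-.3)&(P[...,2]>.02)
    # cover plane
    m=(d>0)&(abs(L[...,0])<55)&(abs(L[...,1])<60);print("cover",np.polyfit(L[m][:,0],L[m][:,2],1),np.median(L[m][:,2]))
```

```text
top 301 [-174.7923   -3.4744   33.363 ] [-92.8818  20.7979  59.9126]
-175 33 [-167.084     5.0453   51.0452] [-0.9099 14.1778]
-163 42 [-156.4076    8.597    44.9011] [-1.4022 18.8744]
-151 49 [-144.8252    9.9768   43.6781] [-2.0785 20.4905]
-139 49 [-133.112     9.5707   44.0075] [-2.9067 19.9414]
-127 45 [-120.5366    8.9466   44.9489] [-3.0664 19.0127]
-115 47 [-108.5368    8.5579   44.1541] [-1.4762 18.4211]
-103 36 [-97.8001   7.6024  43.8781] [-2.143  20.2516]
cover [-0.5319 59.3883] 48.1919003718065
scene 211 [-174.2304   -2.7733   35.6801] [-92.525   25.0197  59.255 ]
-175 33 [-168.8882   17.3406   50.2326] [ 4.0596 22.9282]
-163 31 [-156.5781   14.1787   45.2244] [ 0.2594 23.5868]
-151 29 [-145.0698   13.4791   45.5169] [-0.4359 23.1037]
-139 32 [-133.0243   11.411    44.0503] [-1.3042 23.9198]
-127 30 [-121.064    10.853    43.6008] [-0.6355 22.0873]
-115 30 [-109.6852   10.8955   44.0548] [ 0.1158 22.7026]
-103 26 [-98.6168  11.0082  43.2866] [ 0.725  23.5852]
cover [-0.0008 48.2783] 48.168561635747984
```

Run:
```python
from h import *
env.movel(T(-195,10,105.5),velocity=.1)
r_=env.movel(T(-135,10,105.5),velocity=.08,stop_force=5)
s=env.get_state();print(r_,s["time"],s["force"],(s["tcp_pos"]-O)@np.stack([ux,uy,uz],1)*1000)
for n in("scene","top"):
    im,d=camera(n);cv2.imwrite(f"pics/{n}3.png",im);np.save(f"pics/{n}3.npy",d)
s=cv2.imread("pics/scene3.png");cv2.imwrite("pics/s3c.png",cv2.resize(s[220:340,330:490],None,fx=5,fy=5))
```

```text
False 9.7667 [-0.33021013 -0.17068961 -1.34439565] [-135.54424992   10.04071551  105.68314844]
```

View pics/s3c.png

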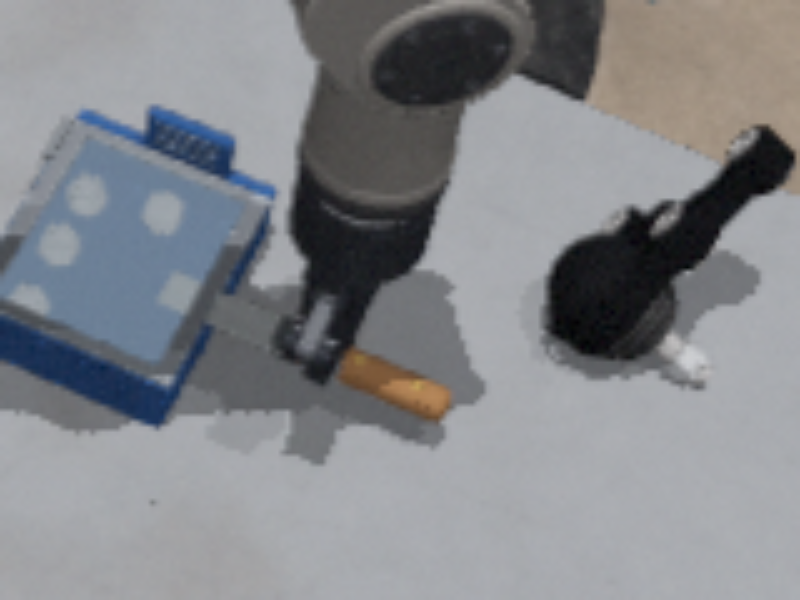

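Blade tip is visible through the cover at (180,290), under the grey frame. Swinging the cover up along the hinge arc.

```bash
cat > arc.py <<'E'
from h import *
import sys
B=np.stack([ux,uy,uz],1)
def tip(th,r=96,off=2.75):
    x=62-r*np.cos(th)-off*np.sin(th); z=47.5+r*np.sin(th)-off*np.cos(th)
    return T(x-101.5,10,z+68.1)
def go(ths,v=.08,sf=5):
    for th in ths:
        st=env.movel(tip(th),velocity=v,stop_force=sf)
        s=env.get_state();print(round(th,2),st,round(s["time"],2),np.round(B.T@s["force"],2),np.round((s["tcp_pos"]-O)@B*1000,1))
        if st: break
def snap(k,sc=(180,340,310,510),tp=(200,330,320,520)):
    for n,c in(("scene",sc),("top",tp)):
        im,d=camera(n);cv2.imwrite(f"pics/{n}{k}.png",im);np.save(f"pics/{n}{k}.npy",d)
        cv2.imwrite(f"pics/{n}{k}c.png",cv2.resize(im[c[0]:c[1],c[2]:c[3]],None,fx=3.7,fy=3.7))
E
python3 - <<'E'
from arc import *
go([.0,.2,.4,.6,.8])
snap(4)
E
```

```text
0.0 False 10.12 [-0.07 -0.14 -0.77] [-136.1    9.9  113.4]
0.2 False 10.51 [-0.21  0.42 -0.01] [-134.2    9.6  132.8]
0.4 False 10.9 [-0.79 -0.03 -1.04] [-128.9    9.6  151.1]
0.6 False 11.29 [-0.69 -0.65 -1.7 ] [-119.9    9.6  168.1]
0.8 False 11.68 [ 0.23  0.24 -1.68] [-107.8    9.6  183. ]
```

View pics/scene4c.png

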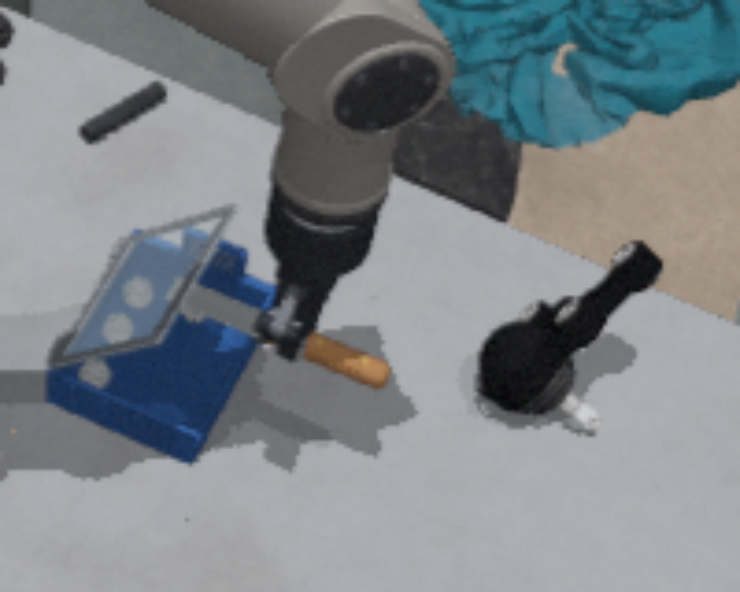

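Cover is opening cleanly on the blade (about 45°), nuts still in the tote.

Run:
```python
from arc import *
go([1.0,1.2,1.4,1.6,1.8])
go([1.88,1.95,2.0],v=.04,sf=3)
snap(5)
```

```text
1.0 False 12.18 [ 1.35 -1.05 -0.89] [-93.    9.6 195.3]
1.2 False 12.57 [ 0.1  -0.11 -1.37] [-76.2   9.8 204.2]
1.4 False 12.96 [ 0.56  0.06 -0.76] [-58.    9.9 209.8]
1.6 False 13.35 [ 0.33  1.42 -0.35] [-38.9   9.9 211.6]
1.8 False 13.74 [-0.56  0.02 -1.31] [-19.5   9.9 209.5]
1.88 False 14.08 [-1.04  0.27 -0.94] [-12.6  10.  207.8]
1.95 False 14.4 [ 0.14 -0.6  -1.14] [ -6.3  10.  205.7]
2.0 False 14.67 [-1.   -0.31 -0.5 ] [ -1.9   9.9 204.1]
```

View pics/scene5c.png

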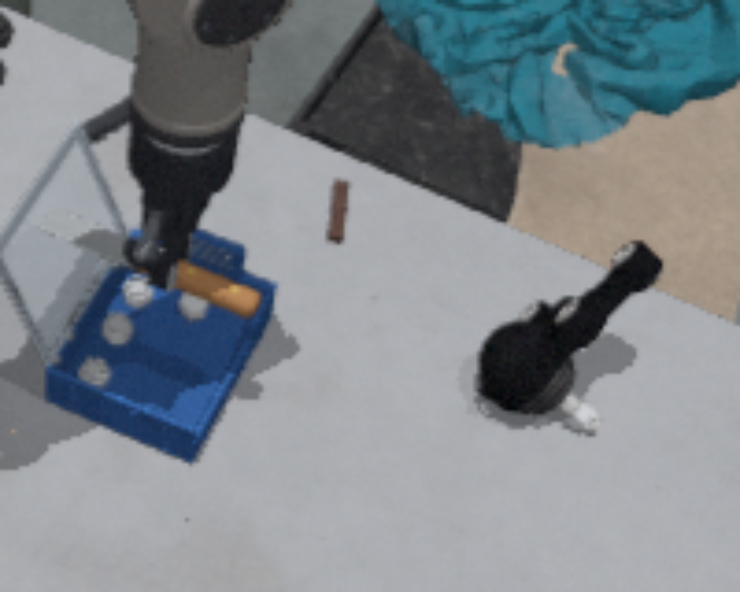

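View pics/top5c.png

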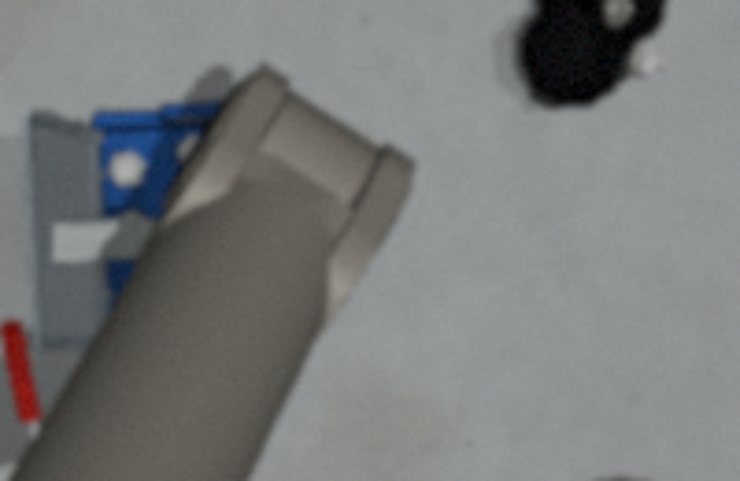

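Run:
```python
from arc import *
np.set_printoptions(precision=2,suppress=True)
env.movel(T(-60,10,215),velocity=.25)
env.movel(T(-235,60,180),velocity=.3)
env.movel(T(-240,60,90),velocity=.25)
print(env.movel(T(-240,60,74),velocity=.03,stop_force=3))
s=env.get_state();print(s["time"],s["tcp_pos"],s["force"])
env.grip(.05)
env.movel(T(-240,60,200),velocity=.25)
env.reach(T(-120,-40,240),q(down(ux)))
s=env.get_state();print(s["time"],s["force"])
snap(6)
```

```text
True
16.9083 [ 0.47 -0.42  0.08] [0.11 0.59 5.21]
18.65 [ 0.1  -1.13  0.01]
```

View pics/scene6.png

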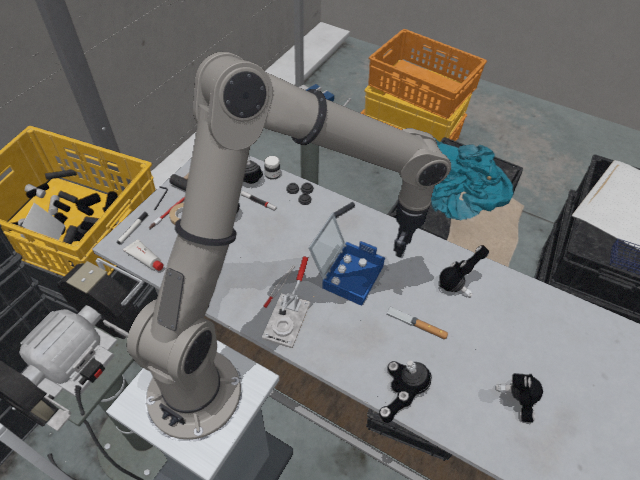

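View pics/top6.png

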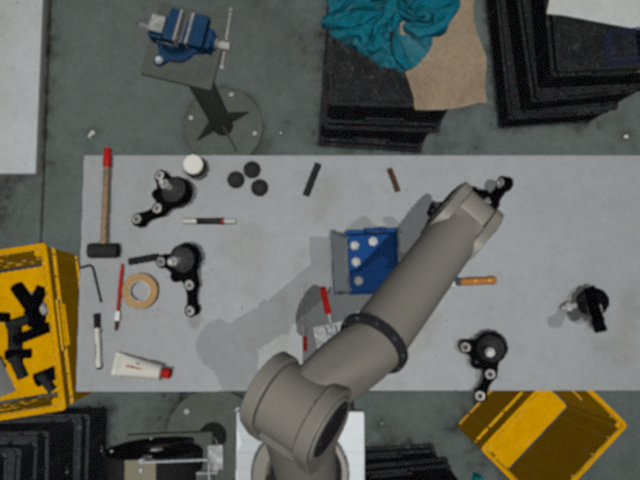

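```bash
python3 - <<'E'
from arc import *
np.set_printoptions(precision=4,suppress=True)
for n in("top","scene"):
    d=np.load(f"pics/{n}6.npy");P=cloud(n,d);L=(P-O)@B*1000
    m=(d>0)&(L[...,0]>64)&(L[...,0]<130)&(L[...,1]>-60)&(L[...,1]<60)&(L[...,2]>75)&(L[...,2]<180)
    S=L[m];p=np.polyfit(S[:,2],S[:,0],1);print(n,m.sum(),"cover angle",np.pi/2+np.arctan(p[0]))
    im=cv2.imread(f"pics/{n}6.png");hsv=cv2.cvtColor(im,cv2.COLOR_BGR2HSV)
    g=(d>0)&(abs(L[...,0])<45)&(L[...,1]<-60)&(L[...,1]>-95)&(L[...,2]>62)&(L[...,2]<90)
    S=L[g];print("lug",len(S),np.median(S,0),np.percentile(S,[3,97],axis=0))
    t=g&(L[...,2]>73);print("lugtop",t.sum(),L[t].mean(0),np.percentile(L[t],[3,97],axis=0))
    w=(d>0)&(abs(L[...,0])<80)&(abs(L[...,1])<100)&(L[...,2]>36)&(L[...,2]<56)
    S=L[w];print("rim",np.percentile(S,[1,99],axis=0))
    s=(d>0)&(L[...,0]>-350)&(L[...,0]<-110)&(abs(L[...,1]-60)<40)&(L[...,2]>4.5)&(L[...,2]<30)
    S=L[s];print("scraper",S.min(0),S.max(0),np.median(S,0))
E
python3 - <<'E'
import cv2
a=cv2.imread("pics/top6.png");cv2.imwrite("pics/t6z.png",cv2.resize(a[215:305,315:425],None,fx=6,fy=6))
a=cv2.imread("pics/scene6.png");cv2.imwrite("pics/s6z.png",cv2.resize(a[200:320,300:460],None,fx=5,fy=5))
E
```

```text
top 779 cover angle 1.930119244944821
lug 108 [ -6.7505 -75.536   75.2178] [[-33.2402 -81.3843  64.7781]
 [ 18.0348 -71.1503  82.3473]]
lugtop 77 [ -6.2011 -76.3936  76.9675] [[-32.4563 -81.3823  73.4204]
 [ 17.4271 -71.5208  82.8389]]
rim [[-64.6607 -81.4459  37.041 ]
 [ 64.5504  78.0017  55.5302]]
scraper [-347.742    23.2665    4.5021] [-187.8397   99.5333   23.6863] [-257.7101   60.7178   14.5837]
scene 788 cover angle 1.9385775205129008
lug 105 [ -9.722  -71.1029  72.5109] [[-33.9067 -78.4358  62.3736]
 [ 17.6781 -66.8762  80.6793]]
lugtop 50 [ -7.9306 -72.8559  76.4257] [[-32.7669 -78.7975  73.1738]
 [ 16.615  -67.7771  81.7897]]
rim [[-64.4472 -81.1742  36.2492]
 [ 65.6587  82.8844  55.7514]]
scraper [-345.182    22.6486    4.5336] [-110.9816   99.3422   24.4359] [-228.9175   65.0682   11.9915]
```

View pics/t6z.png

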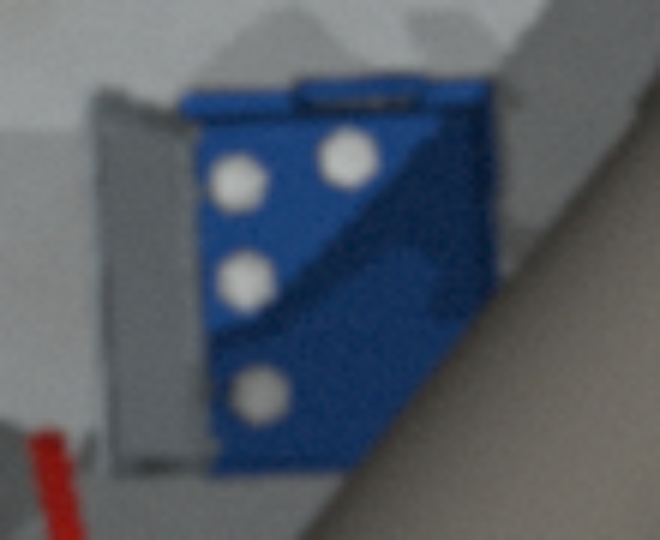

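View pics/s6z.png

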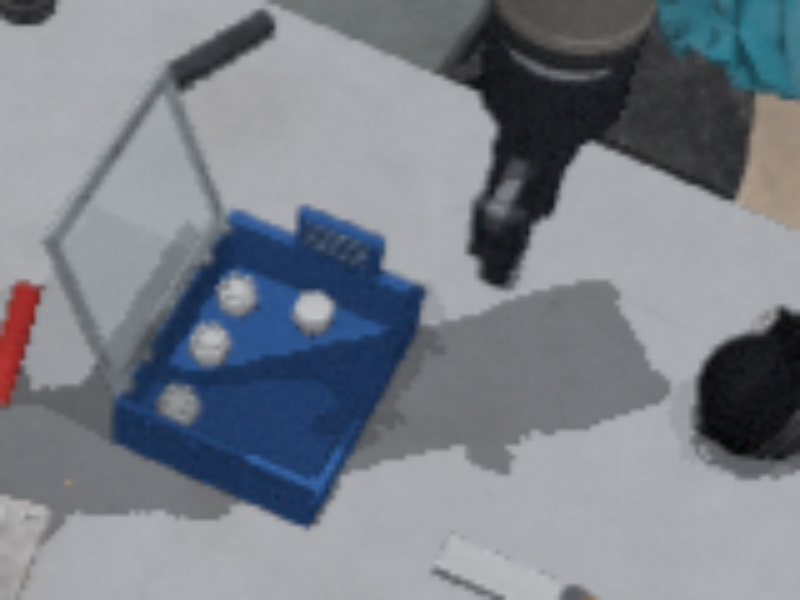

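Cover stands open at ≈1.93 rad in both views, the tote hasn't moved, all four nuts are inside, and the scraper lies flat to the right (top image (475,281)). Gripping the lug next, measured at x≈−7 mm in the tote frame.

Run:
```python
from arc import *
np.set_printoptions(precision=3,suppress=True)
env.movel(T(-7.5,-75,215),velocity=.25)
env.movel(T(-7.5,-75,140),velocity=.2)
print(env.movel(T(-7.5,-75,113),velocity=.06,stop_force=6))
s=env.get_state();print(s["time"],(s["tcp_pos"]-O)@B*1000,s["force"])
env.grip(0,110)
s=env.get_state();print(s["time"],s["opening"],(s["tcp_pos"]-O)@B*1000,s["force"])
p0=s["tcp_pos"];R0=Ro.from_quat(np.r_[s["orientation"][1:],s["orientation"][0]]).as_matrix()
np.savez("lug.npz",p0=p0,R0=R0)
C=T(-64,79,0)
for a in range(5,41,5):
    Rt=tilt(np.radians(a));p=C+Rt@(p0-C)+[0,0,.006];print(a,kin.inverse_kinematics(p,q(Rt@R0)))
snap(7)
```

```text
False
20.5083 [ -7.552 -74.943 112.832] [ 0.012 -0.742 -0.6  ]
20.9583 0.008761366891057552 [ -7.568 -75.564 113.559] [0.395 0.693 4.421]
5 [-0.115  0.633  0.494  1.87  -0.556  0.738  0.764]
10 [-0.027  0.59   0.434  1.892 -0.618  0.73   0.857]
15 [ 0.069  0.556  0.369  1.911 -0.687  0.732  0.956]
20 [ 0.171  0.531  0.304  1.927 -0.759  0.744  1.061]
25 [ 0.275  0.516  0.242  1.94  -0.833  0.768  1.168]
30 [ 0.378  0.511  0.184  1.949 -0.905  0.804  1.273]
35 [ 0.476  0.514  0.134  1.955 -0.971  0.851  1.373]
40 [ 0.568  0.526  0.091  1.958 -1.03   0.907  1.465]
```

View pics/scene7c.png

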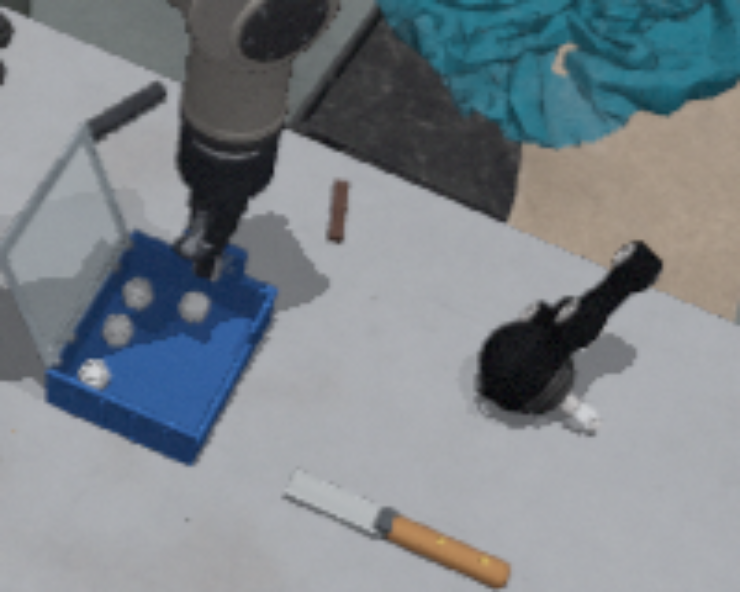

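```bash
cat > tl.py <<'E'
from arc import *
np.set_printoptions(precision=3,suppress=True)
z=np.load("lug.npz");p0,R0=z["p0"],z["R0"];C=T(-64,79,0)
def tl(angs,v=.06,lift=.008,az=45):
    for a in angs:
        Rt=tilt(np.radians(a),az);p=C+Rt@(p0-C)+[0,0,lift*min(1,a/8)]
        env.movel(p,velocity=v,rot=q(Rt@R0))
        s=env.get_state();print(a,round(s["time"],2),s["force"],s["torque"],round(s["opening"],4),np.abs(s["tcp_pos"]-p).max())
E
python3 - <<'E'
from tl import *
tl([4,8,12,16,20])
snap(8)
E
```

```text
4 21.48 [ 0.112  0.621 -5.494] [-0.258 -0.285 -0.055] 0.0088 0.0008047075647772406
8 21.9 [-0.413  0.469 -5.375] [-0.334 -0.087 -0.006] 0.0088 0.00027197492080069385
12 22.27 [ 0.251  0.06  -4.914] [-0.507  0.005 -0.066] 0.0089 0.00031640502286151007
16 22.63 [ 0.35  -0.012 -4.976] [-0.528  0.063 -0.008] 0.0086 0.00027119428122085454
20 23.0 [ 0.009  0.28  -5.024] [-0.588  0.067 -0.066] 0.0084 0.00026969679706601024
```

View pics/scene8c.png

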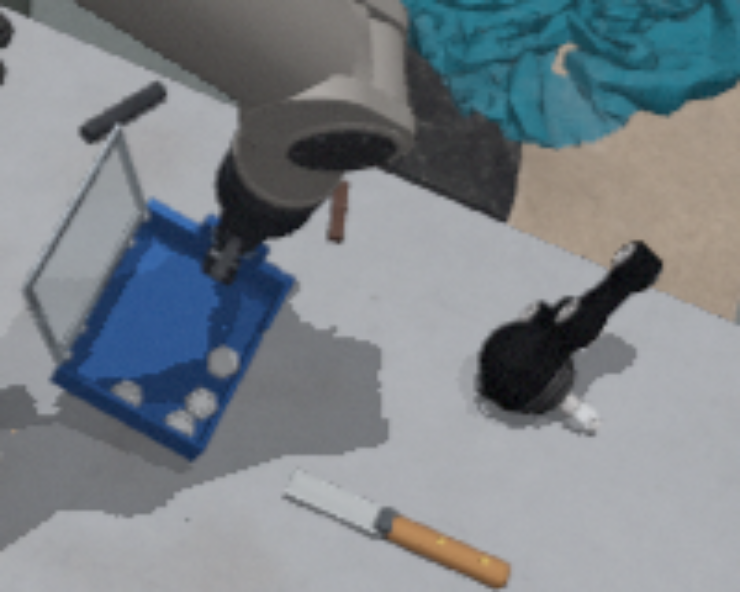

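Nuts are sliding to the right corner: three are near (200,400), one is still along the left wall at (125,392). Tilting further.

Run:
```python
from tl import *
tl([24,28,32,36,38])
env.dwell(1)
snap(9)
```

```text
24 23.47 [ 0.274 -0.168 -5.716] [-0.734  0.217  0.074] 0.0085 0.00014346727899072764
28 23.83 [ 0.552 -0.008 -5.468] [-0.824  0.296 -0.014] 0.0086 0.0002003349213452743
32 24.2 [ 0.235  0.156 -5.357] [-0.984  0.383 -0.028] 0.0088 0.00024235314164289257
36 24.57 [ 0.31   0.113 -5.784] [-1.093  0.563  0.013] 0.0088 0.00028956228869114753
38 24.82 [-0.265 -0.127 -5.556] [-1.175  0.597  0.006] 0.0088 0.00020818462386951175
```

View pics/scene9c.png

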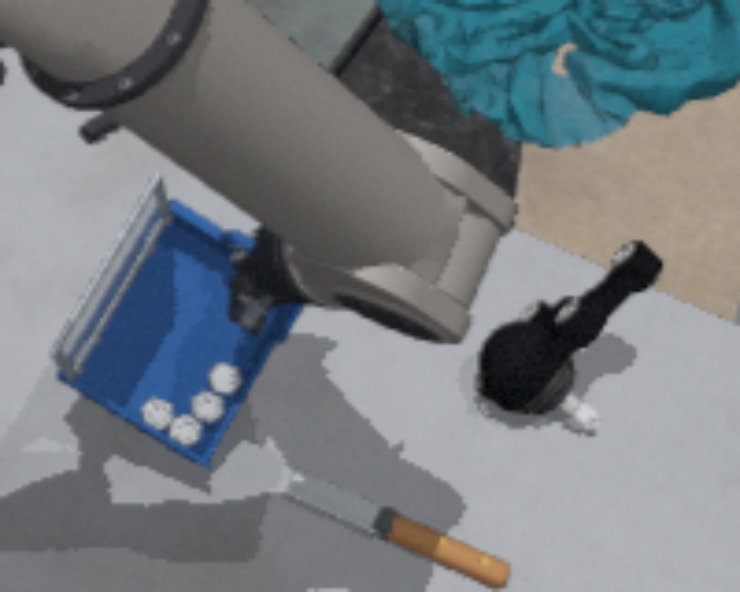

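View pics/top9.png

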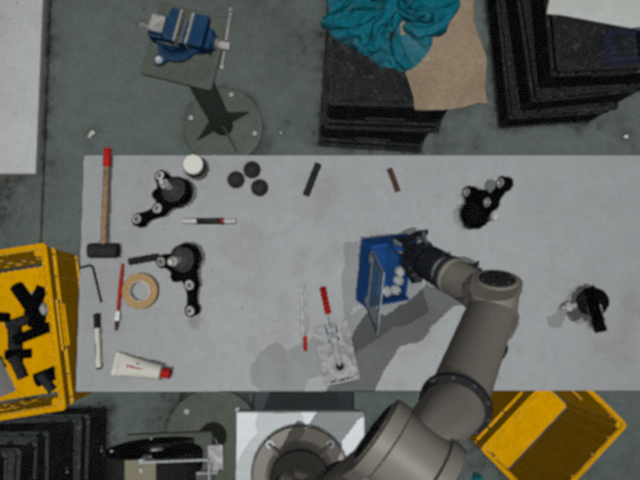

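```bash
cat > nuts.py <<'E'
from tl import *
def nuts(k,a,az=45,lift=.008):
    Rt=tilt(np.radians(a),az)
    M=Rt@B; o=C+Rt@(O-C)+[0,0,lift]
    for n in("scene","top"):
        im=cv2.imread(f"pics/{n}{k}.png");d=np.load(f"pics/{n}{k}.npy");L=(cloud(n,d)-o)@M*1000
        hsv=cv2.cvtColor(im,cv2.COLOR_BGR2HSV)
        m=(d>0)&(L[...,0]>-64)&(L[...,0]<60)&(L[...,1]>-70)&(L[...,1]<82)&(L[...,2]>10)&(L[...,2]<40)&(hsv[...,1]<70)&(hsv[...,2]>70)
        f=(d>0)&(abs(L[...,0])<40)&(abs(L[...,1])<40)&(hsv[...,1]>120);S=L[f]
        print(n,"floor fit",np.linalg.lstsq(np.c_[S[:,:2],np.ones(len(S))],S[:,2],rcond=None)[0],len(S))
        cv2.imwrite(f"pics/n_{n}{k}.png",m.astype(np.uint8)*255)
        # orthographic picture in tote frame, 4px/mm
        ys,xs=np.nonzero(m)
        print("blob extent",np.percentile(L[m],[1,50,99],axis=0),m.sum())
        c,Rc,tc=cam(n)
        # warp plane z=23 (nut tops) of tote into a picture, 3 px/mm
        gx,gy=np.meshgrid(np.arange(-70,70,1/3),np.arange(-85,90,1/3))
        W=o+np.stack([gx,gy,np.full(gx.shape,22.)],-1).reshape(-1,3)/1000@M.T
        uv=proj(n,W).reshape(gx.shape+(2,)).astype(np.float32)
        r=cv2.remap(im,uv[...,0],uv[...,1],cv2.INTER_CUBIC)
        for i in range(-60,61,20):
            cv2.putText(r,str(i),(int((i+70)*3),10),0,.35,(0,255,255))
        for i in range(-80,81,20):
            cv2.putText(r,str(i),(0,int((i+85)*3)),0,.35,(0,255,255))
        cv2.imwrite(f"pics/r_{n}{k}.png",r)
E
python3 - <<'E'
from nuts import *
nuts(9,38)
a=cv2.imread("pics/r_scene9.png");b=cv2.imread("pics/r_top9.png");cv2.imwrite("pics/r9.png",np.hstack([a,b])[:599,:799])
E
```

```text
scene floor fit [-0.029 -0.104  6.502] 744
blob extent [[-59.483   5.498  11.232]
 [-41.443  48.366  19.608]
 [ -6.247  73.41   28.024]] 210
top floor fit [ 0.096 -0.021  6.052] 398
blob extent [[-62.728   1.939  10.386]
 [-39.545  47.509  18.343]
 [ -5.959  72.445  32.467]] 286
```

View pics/r9.png

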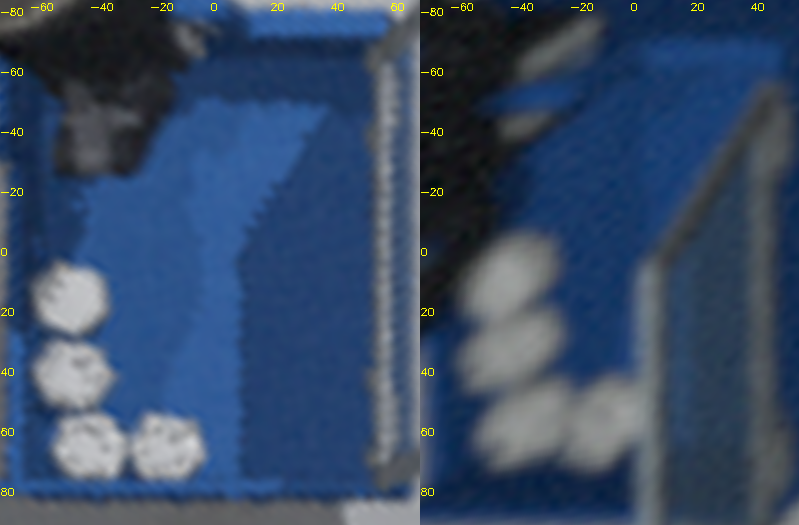

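Nuts in the tote frame: (−43,64), (−49,39), (−49,15), (−17,64) — an L packed on the corner, with the corner nut a few mm off. There is plenty of time, so I'll tilt slightly more with a gentle rock to close the pack.

Run:
```python
from nuts import *
tl([40],az=45); tl([41],az=55,v=.08); tl([42],az=65,v=.08); tl([42],az=55,v=.08); tl([42],az=45,v=.08);tl([42],az=32,v=.08); tl([42],az=45,v=.08)
env.dwell(1)
snap("10")
nuts("10",42)
a=cv2.imread("pics/r_scene10.png");b=cv2.imread("pics/r_top10.png");cv2.imwrite("pics/r10.png",np.hstack([a,b])[:599,:799])
```

```text
40 26.18 [-0.489  0.221 -5.38 ] [-1.247  0.649 -0.063] 0.0086 0.0009394899366017007
41 26.6 [ 0.186  0.3   -5.644] [-1.012  0.827 -0.069] 0.0087 0.0003983996202365503
42 27.02 [ 0.646 -0.473 -5.164] [-0.908  1.054 -0.067] 0.0086 0.0007851129671117563
42 27.43 [-0.994  1.567 -5.618] [-1.113  0.909 -0.025] 0.0089 0.0008244388986562989
42 27.84 [ 0.239 -0.392 -6.198] [-1.356  0.751  0.049] 0.009 0.0005997992224703319
42 28.35 [-0.864  0.643 -5.811] [-1.53   0.457  0.019] 0.0089 0.0007082881781002026
42 28.86 [ 0.651 -1.054 -5.738] [-1.28   0.632 -0.035] 0.0088 0.00067278467914339
scene floor fit [-0.019 -0.116  6.9  ] 753
blob extent [[-59.685   4.231  11.339]
 [-41.088  48.306  19.491]
 [ -6.234  74.1    28.155]] 223
top floor fit [ 0.053 -0.031  4.914] 291
blob extent [[-63.213   1.011  10.367]
 [-42.676  37.327  18.611]
 [-20.029  72.307  32.271]] 227
```

View pics/r10.png

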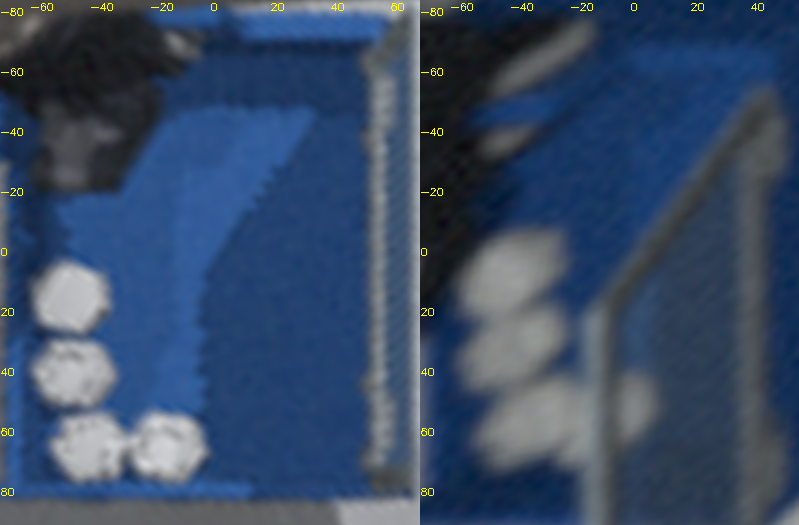

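View pics/scene10c.png

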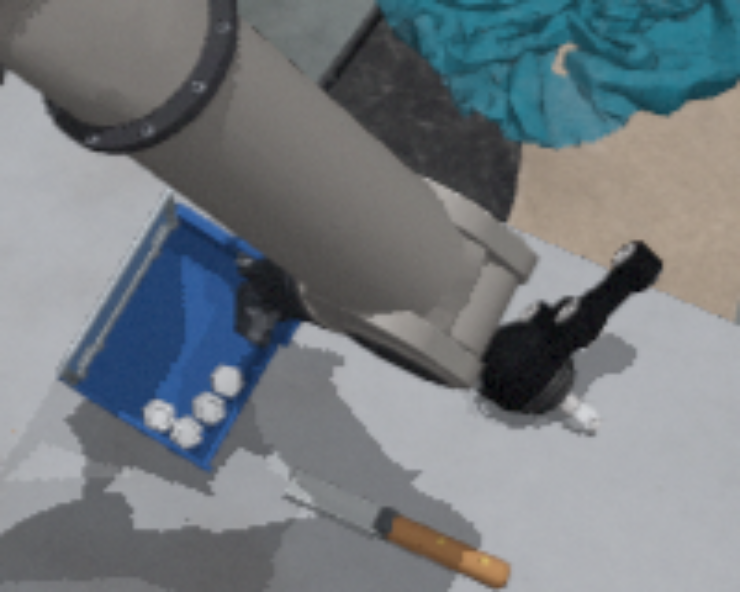

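Run:
```python
from nuts import *
Rt=tilt(np.radians(42));M=Rt@B;o=C+Rt@(O-C)+[0,0,.008]
d=np.load("pics/top10.npy");L=(cloud("top",d)-o)@M*1000
m=(d>0)&(L[...,0]>64)&(L[...,0]<150)&(abs(L[...,1])<75)&(L[...,2]>65)&(L[...,2]<180);S=L[m]
print(m.sum(),"cover angle",np.pi/2+np.arctan(np.polyfit(S[:,2],S[:,0],1)[0]))
for n in("scene","top"):
    a=cv2.imread(f"pics/{n}0.png");b=cv2.imread(f"pics/{n}10.png")
    hs=[cv2.cvtColor(i,cv2.COLOR_BGR2GRAY) for i in(a,b)]
    # bystanders: template match
    P={"plug":[.60,.235,.008],"tape":[.42,.39,.019],"ball":[.655,-.43,.05]}
    for k,p in P.items():
        u,v=proj(n,p)[0].astype(int);t=hs[0][max(v-18,0):v+18,u-18:u+18]
        w=hs[1][v-26:v+26,u-26:u+26];r=cv2.matchTemplate(w,t,cv2.TM_CCOEFF_NORMED);print(n,k,(u,v),cv2.minMaxLoc(r)[1::2])
s=env.get_state();print(s["time"],np.abs(s["joint_velocities"]).max(),s["force"])
```

```text
1000 cover angle 1.9435577556634402
scene plug (np.int64(253), np.int64(204)) (-0.047287698835134506, (0, 3))
scene tape (np.int64(180), np.int64(219)) (0.998520016670227, (8, 8))
scene ball (np.int64(451), np.int64(270)) (0.934750497341156, (8, 8))
top plug (np.int64(208), np.int64(231)) (0.9979313611984253, (8, 8))
top tape (np.int64(144), np.int64(303)) (0.9879043698310852, (8, 8))
top ball (np.int64(473), np.int64(207)) (0.9939252138137817, (8, 8))
29.9583 0.004291436329820931 [-0.061  0.148 -6.07 ]
```

```bash
python3 -c "
from cell import job,env
print(job.job_done(),env.get_state()['time'])"
```

```text
the job is handed in; nothing more can be done
the job is handed in; nothing more can be done
```

The whole job was carried out in the order asked and handed in at about 30 s. The scraper pried the cover open through the slot and swung it to its stop, then was laid flat on the bench to the right of the tote. I gripped the tote by its lug and tilted it 42° towards the left end of the cut-down wall. It hung still at the end, its lower corner commanded about 8 mm above the bench.

**Cover:** it measured 1.94 rad open in the tilted tote.

**Nuts:** all four are inside, packed in an L at the corner, at about (−43,64), (−49,39), (−49,15) and (−17,64) mm in the tote frame. Rocking the tote did not pack them tighter: the corner nut seems to stand about 5 mm off the cut-down wall, and the farthest is about 60 mm from the corner.

**Load and bystanders:** the wrist force read about 6 N, close to the 5.4 N weight of the tote and nuts, so the tote appeared to hang free. The tape roll and ball joint match the first pictures in both views, and the plug gauge matches in the top view.

**Checks that failed or disagreed:**
- The arm hid the plug gauge in the scene view.
- My two floor-plane fits of the tilted tote disagreed by a few degrees, so the 42° comes from the commanded pose.
- The two views differed by about 4–7 mm along x for the scraper and lug. I relied mainly on the top view.

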